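# Centre the carved monkey on its display plinth

## Robot

A 6-joint arm with a two-finger parallel gripper is mounted at the origin on the work surface. World frame = base frame: x ahead of the robot, y to its left, z up, the work surface at z = 0. Lengths are in mm, angles in rad, forces in N, time in s.
With the tool pointing down it reaches from about 400 to 925 mm from the base axis. Payload 12.5 kg.
Tool frame: the origin (TCP) lies between the finger pads; the fingertips stand 11 mm ahead of it and the grasp point (between the pads) lies 8 mm behind it (env.tip_extent is the distance from the TCP to the fingertips, in mm); x points along the fingers, z is the direction in which the jaws open and shut, and the axes are right-handed (so a half turn about x gives the same grasp; the last joint's range is limited). The gripper opens to 95 mm and grips with 3 to 60 N. Pads are 20 mm wide; open, the fingers measure 119 mm over their backs; the gripper's body (75 mm by 180 mm) begins 59 mm behind the grasp point.
Start: joints at [1.222, 0.491, 1.559, -0, 1.092, -0.106], TCP at [150.245, 606.691, 203.661] pointing down, gripper open.
Joint ranges: [-3.1, 3.1], [-0.84, 2.19], [0.05, 2.79], [-1.13, 4.28], [0.06, 2.93], [-2.69, 2.69]. Speed limits (rad/s): [2.22, 2.22, 2.79, 3.14, 3.14, 3.14].

## Interface

Orientations are given as [roll, pitch, yaw] about the fixed x, y, z axes, in that order (R = Rz(yaw) Ry(pitch) Rx(roll)).
In Python, from cell import status, imaging, env gives the robot as it stands. The module is installed in compiled form; this text tells all that it offers.
- The arm moves only by the tool apply_moves, never from a script. Its argument "increments" is a list of rows, each a list of 5 numbers: the closure, from 0 (fully open) to 1 (shut), then the shift along the tool's x, y, z in mm, then the turn about the tool's x in degrees. A call has 1 to 10 rows; each row shifts and turns the commanded pose from where the row before left it, along the tool's axes as they then stand; what a row does not reach is not made up. A row lasts 1/10 s, in which the tool goes at most 50 mm and 8.59 degrees, less where a joint would pass 70% of its speed; a pose out of reach is approached as far as the arm can. A call with a gripper value outside its range is refused whole. The fingers move at their own pace and stop on an object; the grip force is fixed at half the most. Time passes only in rows, so rows that do not move let the fingers close. It gives the time, the measured TCP pose, the force and the opening at its end, in the units of the state.
- status.state(): the state, without advancing time (a new reading comes with each control period).
- imaging.read_camera(name): name is "scene" or "top"; returns a dict with "pixels" (400x640x3 uint8, red, green, blue), "fovy" (degrees; the focal length in pixels is half the picture's height over the tangent of half this angle, whatever the lens; pixels are square), "cx", "cy" (the principal point, pixels), "distortion" ([k1, k2, p1, p2, k3] as OpenCV has them; the pictures are not rectified), "R" (3x3) and "t" (3): a world point X has camera coordinates R X + t. Camera axes: x right, y down, z forward; pixel columns grow to the right and rows downward; lengths in mm; the calibration is good to about 2 mm. A picture is of the moment at which its call begins. There is no depth.
- env.job_done(): hands the job in, once; it reports no verdict.
The state is a dict: "t": time; "joints": joint angles; "qvel": joint speeds; "tau": joint torques, N m; "eef_pos": TCP position; "tcp_rot": TCP orientation; "ft_force": force on the tool from outside, world axes, zero at the start; "moment": the same for the moment, N m; "opening": opening from 0.0 (shut) to 1.0 (fully open).
Only numpy, scipy, OpenCV 4.12 (cv2) and the standard library are available. Lean on these libraries where they do the work, as an engineer would, in place of code of your own. Each camera call takes 0.05 s, during which the arm holds its last target. There are 200 camera calls.

## Task

The little carved monkey standing on the round wooden plinth is off-centre: nudge it with light pushes of the fingers until it stands upright in the middle of the plinth, to within about 5 mm, and then take the hand away. Do not grip it, lift it, make it totter or knock it off the plinth, and leave the other things on the table where they are.

Things in the scene. Friction and masses are not known exactly. Their poses are not given: they have to be found in the camera images.
- monkey: seated monkey of dark carved wood on the plinth, 62 mm tall, about 90 g, top-heavy. Its foot is an upright disc 30 mm across, 12 mm high; all above stays within that circle. Origin: centre of the foot's underside; z up; yaw does not matter. Pushed slowly at the foot (below 12 mm) it slides and stops with the push; pushed on its upper half it tips over. Starts 14 to 33 mm off-centre, any direction
- plinth_top (a point): centre of the flat round top of the light wooden plinth, 40 mm above the table. The top is 110 mm in diameter, the plinth's foot at the table 120 mm. The plinth is fixed to the table
- spare_monkey: an identical monkey that stands in the cardboard tray on the table (origin: centre of the underside of its foot); not to be touched
- tray: open cardboard tray on the table, 150 mm long (own x), 60 mm wide, 30 mm high, with the spare monkey in it (origin: centre of its underside); not to be touched
- bowl: black lacquer bowl on the table, 100 mm across the rim, 50 mm high (origin: centre of its underside); not to be touched
- dispenser: red desk tape dispenser with its roll, 160 mm long (own x), 55 mm wide, 90 mm high (origin: centre of its underside); not to be touched
Not all that is in view belongs to the job. Of the things like the part that bears plinth_top, leave any that is blue; of the rest the smaller one is meant.

How it is judged (in metres and radians):
At the end, for the whole second after the job is handed in: the monkey stands still and upright (within 0.08 rad) on the plinth's top, the centre of its foot within 7 mm of the centre of the top (horizontal distance between monkey and plinth_top below 0.007 m and z of monkey in the frame of plinth_top between -0.003 and 0.003 m and angle between monkey's own z axis and vertical below 0.08 rad and linear speed of monkey below 0.01 m/s); the robot touches nothing.
It fails at once if the monkey is tipped by more than 0.3 rad (angle between monkey's own z axis and vertical above 0.3 rad).
It fails at once if the monkey is lifted more than 7 mm off the plinth (z of monkey in the frame of plinth_top above 0.007 m).
It fails at once if the monkey falls off the plinth (z of monkey in the frame of plinth_top below -0.01 m).
It fails at once if the monkey is gripped, struck or pressed with more than 10 N (contact force between any of the fingers, the arm and monkey above 10 N).
It fails at once if a bystander is moved by more than 15 mm (distance of any of spare_monkey, tray, bowl, dispenser from where it was at the start of the episode above 0.015 m).
It also fails if it takes over 48 s, if anything falls off the work surface, if the arm or the gripper's body presses on something with over 40 N, if the wrist force passes 120 N, or if a joint passes its speed limit or range.

## Working session

There is one attempt and no reset: what is moved stays moved. The work goes in short steps, Python scripts to look and compute and a tool call to move; the robot and the scene stay as the last step left them, time stands still between calls to the robot, and variables do not carry over. Pictures are saved under pics/ and viewed, about 8 in all and at most 12, crops included, and the job is handed in when it is done.

Besides the shell and the picture viewer there is one more tool, called after "Call:" as a command line: name --pt "numbers of a row" for each row, then --argument value for the rest. apply_moves: Moves the arm, as the interface text tells. Its arguments: {"type":"object","properties":{"increments":{"type":"array"}},"required":["increments"]}

```bash
mkdir -p pics; cat > h.py <<'E'
import numpy as np, cv2
from cell import status, imaging, env
def cam(n):
    c=imaging.read_camera(n); h=c["pixels"].shape[0]
    f=h/2/np.tan(np.radians(c["fovy"])/2)
    c["K"]=np.array([[f,0,c["cx"]],[0,f,c["cy"]],[0,0,1.]]); c["R"]=np.array(c["R"]).reshape(3,3); c["t"]=np.array(c["t"]).ravel()
    c["D"]=np.array(c["distortion"],float); return c
def cast(c,uv,z):
    uv=np.array(uv,float).reshape(-1,1,2)
    n=cv2.undistortPoints(uv,c["K"],c["D"])[:,0]
    d=np.c_[n,np.ones(len(n))]@c["R"]; o=-c["R"].T@c["t"]
    return o+d*((z-o[2])/d[:,2])[:,None]
def proj(c,X):
    return cv2.projectPoints(np.array(X,float).reshape(-1,3),cv2.Rodrigues(c["R"])[0],c["t"],c["K"],c["D"])[0][:,0]
def save(c,name,box=None,s=1):
    im=c["pixels"][:,:,::-1]
    if box: im=im[box[1]:box[3],box[0]:box[2]]
    cv2.imwrite("pics/"+name,cv2.resize(im,None,fx=s,fy=s,interpolation=cv2.INTER_CUBIC))
E
python3 - <<'E'
from h import *
for n in("scene","top"):
    c=cam(n); save(c,n+"0.png"); np.save(n+"0.npy",c,allow_pickle=True); print(n,c["K"][0,0],-c["R"].T@c["t"],c["R"].round(3).tolist(),c["D"])
s=status.state(); print(s["t"],s["eef_pos"],s["tcp_rot"],s["ft_force"])
E
```

```text
scene 437.7689773472306 [1111.7920911   259.90821971  810.98065647] [[-0.551, 0.835, -0.001], [0.648, 0.427, -0.631], [-0.526, -0.348, -0.776]] [-0.0252078  0.         0.         0.         0.       ]
top 458.9855725624417 [ 499.54531545  -75.99534104 1340.82340507] [[0.027, -1.0, -0.008], [-0.996, -0.027, -0.085], [0.085, 0.01, -0.996]] [-0.03277935  0.          0.          0.          0.        ]
0.1 [150.17004241 606.48785915 203.11754805] [ 3.07175128  1.56983993 -1.88338127] [0.71146988 0.52858124 0.08756721]
```

View pics/scene0.png

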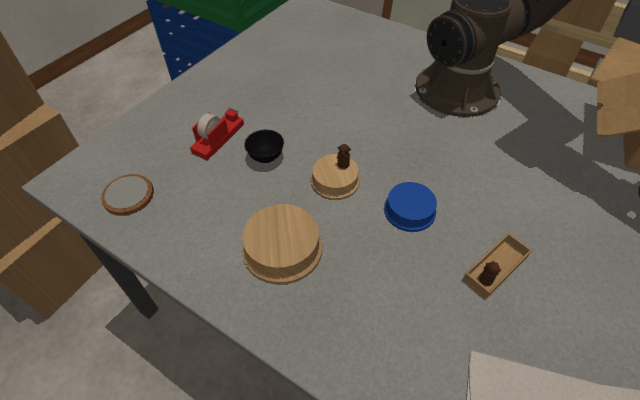

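View pics/top0.png

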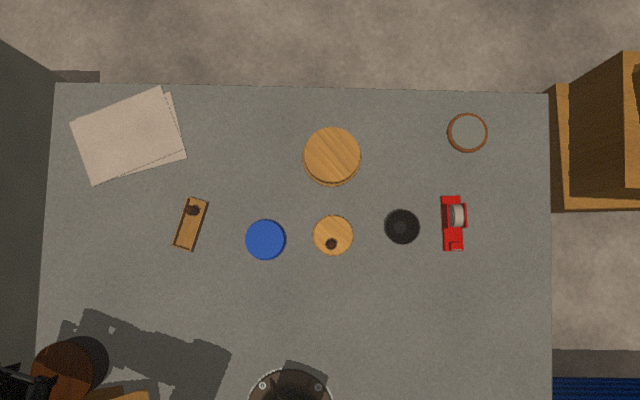

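The scene view shows the light small plinth at about (335,175) with the monkey at (343,157). The other candidates are the big light plinth (281,240), the blue plinth (411,205) and the spare monkey (490,272) in the tray. In the top view the small plinth is at (333,235), its monkey at (331,243), the big plinth at (332,155), the blue one at (266,239) and the spare at (193,210). I choose the small light plinth and the monkey on it, and check that with a close crop.

```bash
python3 - <<'E'
from h import *
S=np.load("scene0.npy",allow_pickle=True).item();T=np.load("top0.npy",allow_pickle=True).item()
def crop(c,b,s): return cv2.resize(c["pixels"][b[1]:b[3],b[0]:b[2],::-1],None,fx=s,fy=s,interpolation=cv2.INTER_NEAREST)
a=crop(S,(300,135,370,205),5.7); b=crop(T,(298,200,368,270),5.7)
cv2.imwrite("pics/crop.png",np.hstack([a,b]))
for n,c,b in(("S",S,(300,135,370,205)),("T",T,(298,200,368,270))):
    im=c["pixels"][b[1]:b[3],b[0]:b[2]].astype(int); 
    wood=((im[:,:,0]-im[:,:,2])>35)&(im[:,:,0]>110)
    dark=(im.sum(2)<160)
    for nm,m in(("wood",wood),("dark",dark)):
        k=cv2.findContours(m.astype(np.uint8),cv2.RETR_EXTERNAL,cv2.CHAIN_APPROX_NONE)[0]; k=max(k,key=cv2.contourArea)
        k=cv2.convexHull(k)+np.array(b[:2]); print(n,nm,cv2.boundingRect(k),m.sum(), cv2.fitEllipse(k))
    # column profile through centre
    x=335 if n=="S" else 333
    print([tuple(c["pixels"][y,x]) and int(c["pixels"][y,x].astype(int).sum()) for y in range(b[1],b[3])])
p=cast(T,[[333,235]],40);print(p)
print(cast(S,[[335,172]],40))
E
```

```text
S wood (312, 154, 48, 44) 1208 ((335.5565185546875, 175.60174560546875), (44.880126953125, 48.48797607421875), 102.97213745117188)
S dark (337, 144, 13, 25) 250 ((342.9684143066406, 156.30804443359375), (13.526922225952148, 25.810104370117188), 1.3154749870300293)
[357, 359, 368, 368, 360, 344, 356, 365, 365, 365, 364, 364, 356, 351, 347, 351, 354, 350, 351, 413, 401, 405, 407, 412, 419, 418, 421, 418, 298, 292, 294, 402, 402, 400, 395, 398, 395, 392, 388, 389, 387, 383, 387, 388, 393, 392, 388, 390, 388, 382, 377, 373, 355, 212, 213, 209, 215, 220, 221, 205, 230, 331, 372, 221, 219, 327, 365, 367, 363, 363]
T wood (312, 214, 42, 42) 1257 ((332.49176025390625, 234.7923583984375), (41.28300094604492, 41.58805847167969), 155.726318359375)
T dark (326, 239, 10, 10) 63 ((330.7309265136719, 243.49642944335938), (9.115350723266602, 9.676848411560059), 70.81167602539062)
[335, 338, 342, 322, 334, 343, 342, 350, 336, 342, 346, 334, 352, 350, 329, 318, 362, 393, 359, 370, 376, 390, 391, 389, 383, 388, 380, 369, 375, 373, 383, 382, 403, 385, 396, 407, 411, 370, 277, 182, 129, 121, 156, 153, 165, 175, 139, 129, 186, 321, 416, 403, 392, 377, 352, 314, 326, 335, 344, 339, 346, 325, 340, 335, 334, 330, 345, 335, 357, 338]
[[ 506.7056113  -109.99261683   40.        ]]
[[ 512.15591838 -104.8647733    40.        ]]
```

View pics/crop.png

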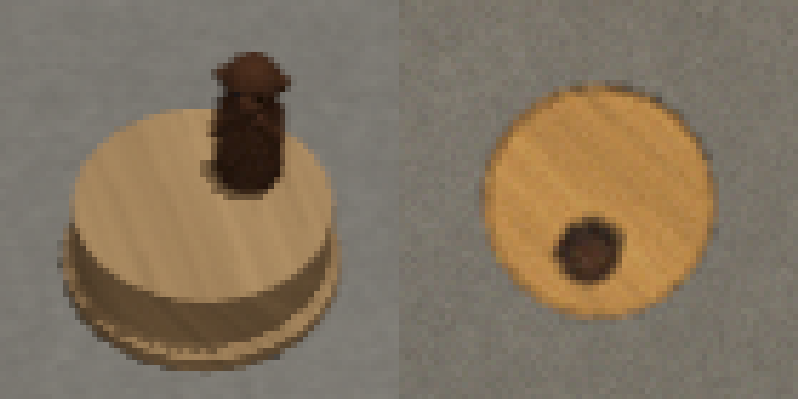

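The crop shows the monkey standing on the small light plinth with the stepped foot, toward the robot side of centre. That confirms the choice.

```bash
cat >> h.py <<'E'
from scipy.optimize import least_squares
from scipy.spatial.transform import Rotation
def circ(P,r=None):
    f=(lambda q:np.hypot(P[:,0]-q[0],P[:,1]-q[1])-(r or q[2]))
    s=least_squares(f,[*P.mean(0)[:2],r or 50.],loss="soft_l1",f_scale=1.); return s.x, np.abs(s.fun).mean()
def biggest(m):
    k=cv2.findContours(m.astype(np.uint8),cv2.RETR_EXTERNAL,cv2.CHAIN_APPROX_NONE)[0]
    return max(k,key=cv2.contourArea)[:,0]
def masks(c,b):
    im=np.zeros(c["pixels"].shape,int); im[b[1]:b[3],b[0]:b[2]]=c["pixels"][b[1]:b[3],b[0]:b[2]]
    up=im.sum(2); wood=((im[:,:,0]-im[:,:,2])>35)&(up>300); dark=(up<200)&(up>0)&(im[:,:,0]>=im[:,:,2])
    return wood,dark
E
python3 - <<'E'
from h import *
S=np.load("scene0.npy",allow_pickle=True).item();T=np.load("top0.npy",allow_pickle=True).item()
w,d=masks(S,(300,135,370,205))
k=biggest(w|d); k=cv2.convexHull(k)[:,0]
k=k[(k[:,1]>158)|(abs(k[:,0]-343)>9)]; P=cast(S,k,40); print("S plinth",circ(P,55),circ(P))
w2,d2=masks(T,(298,200,368,270))
k=biggest(w2|d2); k=cv2.convexHull(k)[:,0];P=cast(T,k,20);print("T sil",circ(P)); P=cast(T,k,40);print(circ(P))
k=biggest(d2);P=cast(T,k,52);print("T monkey z52",circ(P)); print(circ(cast(T,k,70)))
# scene: side wall dark also <200? foot lower edge
kd=biggest(masks(S,(330,140,356,172))[1]); print(cv2.boundingRect(kd))
low=[(x,kd[kd[:,0]==x][:,1].max()+.5) for x in range(339,348)]; print(low)
P=cast(S,low,40); print("S monkey",circ(P,15))
s=status.state();R=Rotation.from_euler("xyz",s["tcp_rot"]).as_matrix();print(R.round(3),s["joints"])
E
```

```text
S plinth (array([531.74836916, -96.57103431,  55.        ]), np.float64(7.016819559338238)) (array([525.4965664 , -99.21166755,  62.40639422]), np.float64(2.753142289576342))
T sil (array([ 507.65797579, -109.10959892,   59.3680319 ]), np.float64(0.30828486382347026))
(array([ 507.53486118, -108.60885477,   58.4687917 ]), np.float64(0.3036950875023179))
T monkey z52 (array([ 482.5962714 , -103.79029598,   13.1832126 ]), np.float64(0.7166639610134244))
(array([ 482.83312037, -103.40263843,   12.99946971]), np.float64(0.7066437564360628))
(337, 144, 14, 25)
[(339, np.float64(167.5)), (340, np.float64(167.5)), (341, np.float64(168.5)), (342, np.float64(168.5)), (343, np.float64(168.5)), (344, np.float64(168.5)), (345, np.float64(168.5)), (346, np.float64(168.5)), (347, np.float64(167.5))]
S monkey (array([ 479.40036927, -102.31642418,   15.        ]), np.float64(0.5000649945038451))
[[-0.    -0.971  0.24 ]
 [-0.001  0.24   0.971]
 [-1.     0.    -0.001]] [ 1.22241785e+00  4.91528243e-01  1.55934390e+00 -3.85681731e-05
  1.09167629e+00 -1.05617109e-01]
```

```bash
cat >> h.py <<'E'
def splinth(S):  # front edge of the top face in the scene view
    g=cv2.cvtColor(S["pixels"],cv2.COLOR_RGB2GRAY).astype(float); e=[]
    for x in range(317,357):
        d=g[175:195,x][:-2]-g[175:195,x][2:]; i=int(d.argmax())
        if d[i]>25: e.append((x,175+i+1+0.0))
    return circ(cast(S,e,40),55),circ(cast(S,e,40))
E
python3 - <<'E'
from h import *
S=np.load("scene0.npy",allow_pickle=True).item();T=np.load("top0.npy",allow_pickle=True).item()
print(splinth(S))
k=biggest(np.logical_or(*masks(T,(298,200,368,270))));k=cv2.convexHull(k)[:,0]
print(circ(cast(T,k,4)),circ(cast(T,k,4),60))
E
```

```text
((array([ 505.81162686, -108.92339668,   55.        ]), np.float64(1.871328671429658)), (array([ 505.30786235, -109.32467285,   55.57266242]), np.float64(1.8653150737310689)))
(array([ 507.75646981, -109.51019015,   60.08742505]), np.float64(0.31195626121747433)) (array([ 507.75481464, -109.51697693,   60.        ]), np.float64(0.32373860671212024))
```

Both views agree: the plinth centre is near (507,-109) and the monkey near (482,-103.5). It needs about 26 mm of push along (0.97,-0.24), which happens to be the tool's -y direction. I'll travel high, with the fingers shut, to behind the monkey.

Call:
apply_moves --pt "1 0 -40 -16 0" --pt "1 0 -40 -16 0" --pt "1 0 -40 -16 0" --pt "1 0 -40 -16 0" --pt "1 0 -40 -16 0" --pt "1 0 -40 -16 0" --pt "1 0 -40 -16 0" --pt "1 0 -40 -16 0" --pt "1 0 -11 -40 0" --pt "1 0 -11 -40 0"

```text
t: 1.1
eef_pos: [432.6, 320.9, 202.9]
tcp_rot: [2.321, 1.57, -2.634]
ft_force: [0.6, 1.0, -0.5]
opening: 0.218
```

Call:
apply_moves --pt "1 0 -11 -40 0" --pt "1 0 -11 -40 0" --pt "1 0 -11 -40 0" --pt "1 0 -11 -40 0" --pt "1 0 -11 -40 0" --pt "1 0 -11 -40 0" --pt "1 0 -11 -40 0" --pt "1 0 -11 -40 0" --pt "1 0 -11 -40 0" --pt "1 0 0 0 0"

```text
t: 2.1
eef_pos: [441.9, -54.3, 203.5]
tcp_rot: [-2.703, 1.57, -1.379]
ft_force: [-0.2, 0.3, 0.5]
opening: 0.006
```

Call:
apply_moves --pt "1 0 -4 -19 0" --pt "1 0 -4 -19 0" --pt "1 20 0 0 0" --pt "1 25 0 0 0" --pt "1 25 0 0 0" --pt "1 25 0 0 0" --pt "1 20 0 0 0" --pt "1 10 0 0 0" --pt "1 5 0 0 0" --pt "1 0 0 0 0"

```text
t: 3.1
eef_pos: [440.4, -89.2, 73.5]
tcp_rot: [1.27, 1.57, 2.598]
ft_force: [-0.3, -0.3, 0.5]
opening: 0.004
```

```bash
cat > look.py <<'E'
import sys
from h import *
S=cam("scene");T=cam("top")
b1=(300,125,370,195);b2=(298,205,368,275)
f=lambda c,b:cv2.resize(c["pixels"][b[1]:b[3],b[0]:b[2],::-1],None,fx=5.7,fy=5.7,interpolation=cv2.INTER_NEAREST)
cv2.imwrite("pics/"+sys.argv[1],np.hstack([f(S,b1),f(T,b2)]))
np.save("S.npy",S,allow_pickle=True);np.save("T.npy",T,allow_pickle=True)
s=status.state();p=s["eef_pos"];R=Rotation.from_euler("xyz",s["tcp_rot"]).as_matrix()
print(s["t"],p,R.round(4).tolist(),s["ft_force"],s["opening"])
print("tip proj S,T",proj(S,p+R[:,0]*11),proj(T,p+R[:,0]*11))
E
python3 look.py l1.png
```

```text
3.2 [440.73034219 -89.44097689  74.21506832] [[0.0009, -0.9707, 0.2403], [-0.0002, 0.2403, 0.9707], [-1.0, -0.0009, 0.0]] [ 0.06391855  0.682998   -0.46055023] 0.008293479631185407
tip proj S,T [[356.49067671 149.78980711]] [[325.19779005 258.67935395]]
```

View pics/l1.png

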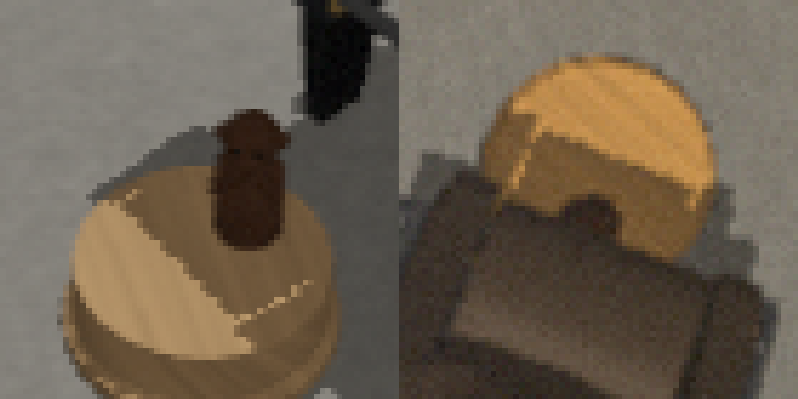

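The scene half shows the finger's lower end at about pixel (356,146), behind and to the right of the monkey, which is at (343,168). The top half shows the gripper body covering the robot-side part of the plinth. The tip appears about 4 px higher than it projects, so I'll check that once lowered.

Call:
apply_moves --pt "1 6 0 -2 0" --pt "1 6 0 -1 0" --pt "1 5 0 0 0" --pt "1 0 0 0 0"

```text
t: 3.6
eef_pos: [439.3, -92.4, 55.9]
tcp_rot: [1.366, 1.57, 2.694]
ft_force: [-0.6, -0.0, -0.6]
opening: 0.007
```

```bash
sed -i 's/b1=.*;b2/b1=(315,125,385,195);b2/' look.py; python3 look.py l2.png; python3 -c "
from h import *
print(env.tip_extent)"
```

```text
3.7 [439.60509036 -92.38197848  56.45186497] [[-0.0004, -0.9706, 0.2405], [0.0002, 0.2405, 0.9706], [-1.0, 0.0004, 0.0001]] [ 0.49707423 -0.23617526  0.58580967] 0.005409038434232117
tip proj S,T [[355.28470987 154.22502694]] [[326.1756777  258.82204136]]
11.0
```

View pics/l2.png

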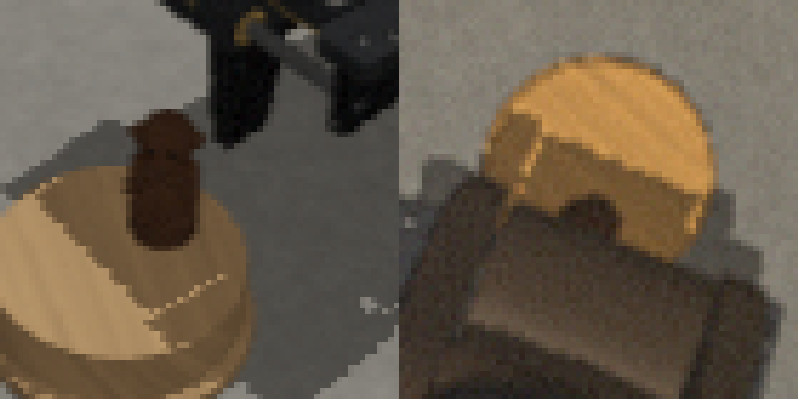

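The left half shows two dark blobs, at about (355,149) and (376,147), so I need a wider view to identify the fingertips.

```bash
python3 -c "
from h import *
S=np.load('S.npy',allow_pickle=True).item()
s=dict(S); s['pixels']=np.clip(S['pixels'].astype(float)*2.2,0,255).astype(np.uint8)
p=np.array([439.6,-92.4,56.5]);z=np.array([.24,.97,0]);y=np.array([-.97,.24,0])
print(proj(S,[p+[0,0,-11]+z*a+y*b for a in(-12,12) for b in(-10,10)]))
print(proj(S,[p+[0,0,90]+z*a+y*b for a in(-90,90) for b in(-37,37)]))
save(s,'l3.png',(300,60,440,160),5.7)"
```

```text
[[348.92122613 153.61536655]
 [354.67266974 149.69258567]
 [355.89576563 158.80701728]
 [361.65064997 154.80170006]]
[[318.95087565 111.02874121]
 [341.74424227  97.40217326]
 [375.6214045  151.36944627]
 [398.50375259 135.23791493]]
```

View pics/l3.png

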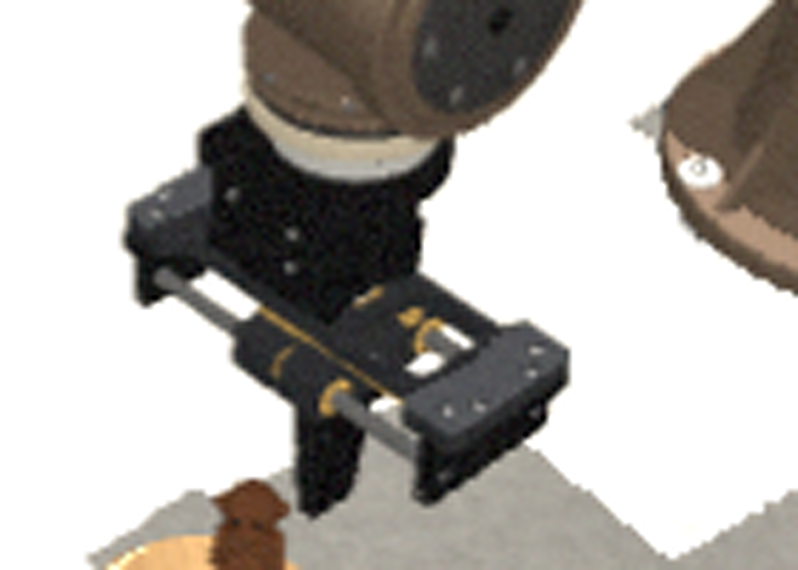

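The wide view shows the second blob is the right-hand rail end cap. The shut fingers are the single prong ending at about (355,151), but the geometry predicts a tip corner near (356,159). I'll check this mismatch before going near the monkey.

```bash
python3 -c "
from h import *
S=np.load('S.npy',allow_pickle=True).item();T=np.load('T.npy',allow_pickle=True).item()
print('base S,T',proj(S,[0,0,0]),proj(T,[0,0,0]))
g=S['pixels'].astype(int)
for y in range(140,166): print(y,' '.join('%3d'%(v) for v in g[y,346:368].sum(1)))
p=np.array([439.6,-92.4,56.5]);z=np.array([.24,.97,0]);y=np.array([-.97,.24,0])
for h in(67,90,110): print(h,proj(T,[p+[0,0,h]+z*a+y*b for a in(-90,90) for b in(-37,37)]).round(1).tolist())
im=np.clip((S['pixels'][120:175,320:395].astype(float)-10)*2.5,0,255).astype(np.uint8)
t=np.clip(T['pixels'][205:285,290:370].astype(float)*1.6,0,255).astype(np.uint8)
a=cv2.resize(im,(600,440),interpolation=cv2.INTER_NEAREST)
cv2.imwrite('pics/l4.png',a[:,:,::-1])
save(dict(pixels=t),'l5.png',None,7)
"
```

```text
base S,T [[456.26753086  89.43534326]] [[289.44840665 412.60598963]]
140 379 383 392 389 388 230  75  26  25  13  33  23  28  30  33  20  33 204 229 230 224 222
141 384 386 385 389 392 229  65  36  44  28  25  27  24  33  15  25  69 208 224 228 226 224
142 385 381 384 278 233 155  66  36  25  24  31  13  14  13  39  30  65 202 226 227 225 228
143 388 278 233 234 233 151  60  23  47  26  37  14  25  34  33  28 156 213 231 238 235 228
144 184 223 230 224 226 151  65   7  34  23  24  19  30  19  29  35 158 223 233 232 235 233
145  83 138 220 233 226 188  88  36  31  24   1  16  26  32  24  66 204 233 234 232 230 235
146  91  88 145 215 226 224 114  35  26  35  34  18  25  22  25 156 214 234 231 231 226 227
147  92  91  83 172 214 226 116  36  46  34   6  34  36  19 108 216 229 228 228 226 225 226
148  98  90  89  89 145 211 109  33  26  22  10  33 117 209 228 230 231 231 234 234 233 234
149  95  95  87 100 114 210 129  49  35  40  29 109 201 228 230 229 229 232 230 232 230 229
150  97  89  76  91 166 229 232 193  87  77 197 221 229 220 225 226 226 231 225 227 227 226
151  88  84 117 206
[... 865 characters left out ...]
222 235 233 232 230 231 225 220 227
161  90  84  91 155 239 254 251 263 239 225 229 225 221 225 226 231 231 228 228 223 228 227
162  87  84  89 152 241 257 254 261 263 242 229 228 224 223 222 220 231 229 223 224 223 228
163  96 101  89 147 241 260 250 252 259 244 232 223 222 226 219 223 229 225 223 219 220 225
164  93  96  78 173 238 258 257 256 259 261 243 233 231 225 225 223 225 224 218 223 226 218
165  84  80  68 172 232 255 254 253 256 258 258 237 228 226 227 228 226 222 224 221 229 225
67 [[363.2, 255.8], [355.9, 283.1], [297.4, 237.5], [289.9, 264.6]]
90 [[364.0, 256.1], [356.5, 284.0], [297.0, 237.5], [289.3, 265.2]]
110 [[364.7, 256.4], [357.1, 284.8], [296.6, 237.5], [288.7, 265.7]]
```

View pics/l4.png

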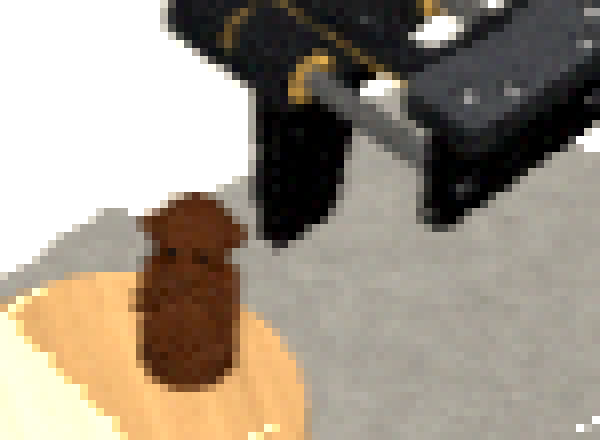

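The visible finger matches its predicted x position but sits about 7 px too high, roughly 20 mm. I can't push on a guess about tip height, because a high push would tip the monkey. So I'll touch off gently on the bare rim of the plinth, about 6 mm short of the monkey, in half-millimetre steps while watching the force.

Call:
apply_moves --pt "1 0 -3 0 0" --pt "1 0 -4 0 0" --pt "1 0 -4 0 0" --pt "1 0.5 0 0 0" --pt "1 0.5 0 0 0" --pt "1 0.5 0 0 0" --pt "1 0.5 0 0 0" --pt "1 0 0 0 0" --pt "1 0 0 0 0"

```text
t: 4.6
eef_pos: [450.3, -95.0, 54.6]
tcp_rot: [0.545, 1.571, 1.873]
ft_force: [-1.0, -0.3, -0.2]
opening: 0.007
```

Call:
apply_moves --pt "1 0.5 0 0 0" --pt "1 0.5 0 0 0" --pt "1 0 0 0 0" --pt "1 0 0 0 0"

```text
t: 5.0
eef_pos: [450.3, -95.0, 53.6]
tcp_rot: [0.825, 1.571, 2.153]
ft_force: [0.2, -0.3, 0.7]
opening: 0.005
```

Call:
apply_moves --pt "1 0.5 0 0 0" --pt "1 0.5 0 0 0" --pt "1 0 0 0 0" --pt "1 0 0 0 0"

```text
t: 5.4
eef_pos: [450.3, -95.0, 52.6]
tcp_rot: [0.474, 1.571, 1.802]
ft_force: [-0.2, 0.1, 1.1]
opening: 0.007
```

Reported tip height is now 41.6 mm. I'll continue in small steps.

Call:
apply_moves --pt "1 0.5 0 0 0" --pt "1 0.5 0 0 0" --pt "1 0 0 0 0" --pt "1 0 0 0 0"

```text
t: 5.8
eef_pos: [450.3, -95.0, 51.6]
tcp_rot: [0.815, 1.571, 2.143]
ft_force: [0.0, -0.7, -0.7]
opening: 0.004
```

Call:
apply_moves --pt "1 0.5 0 0 0" --pt "1 0 0 0 0" --pt "1 0 0 0 0"

```text
t: 6.1
eef_pos: [450.4, -95.0, 51.1]
tcp_rot: [-0.259, 1.571, 1.069]
ft_force: [0.6, -0.6, -0.8]
opening: 0.004
```

Call:
apply_moves --pt "1 0.5 0 0 0" --pt "1 0 0 0 0" --pt "1 0 0 0 0"

```text
t: 6.4
eef_pos: [450.3, -95.0, 50.6]
tcp_rot: [0.576, 1.571, 1.904]
ft_force: [-0.5, 0.4, 0.4]
opening: 0.006
```

Call:
apply_moves --pt "1 0.5 0 0 0" --pt "1 0.5 0 0 0" --pt "1 0 0 0 0"

```text
t: 6.7
eef_pos: [450.3, -95.0, 49.5]
tcp_rot: [0.658, 1.571, 1.986]
ft_force: [-1.8, 0.1, -0.7]
opening: 0.005
```

Call:
apply_moves --pt "1 0.5 0 0 0" --pt "1 0.5 0 0 0" --pt "1 0 0 0 0"

```text
t: 7.0
eef_pos: [450.3, -95.0, 48.5]
tcp_rot: [0.669, 1.571, 1.997]
ft_force: [0.1, 0.5, -0.3]
opening: 0.002
```

```bash
sed -i 's/b1=.*;b2/b1=(320,115,390,185);b2/' look.py; sed -i 's/cv2.imwrite(/A=lambda i:np.clip(i*1.8,0,255); cv2.imwrite(/; s/np.hstack(\[f(S,b1)/np.hstack([A(f(S,b1))/' look.py; python3 look.py l6.png
```

```text
7.1 [450.33823891 -95.02339079  48.58686318] [[-0.0, -0.9707, 0.2404], [0.0001, 0.2404, 0.9707], [-1.0, 0.0, 0.0001]] [-0.52949939  0.10698982 -0.09549703] 0.005942660716218749
tip proj S,T [[351.93419419 158.68365617]] [[327.17886616 254.88755933]][ WARN:0@2.168] global loadsave.cpp:1063 imwrite_ Unsupported depth image for selected encoder is fallbacked to CV_8U.
```

View pics/l6.png

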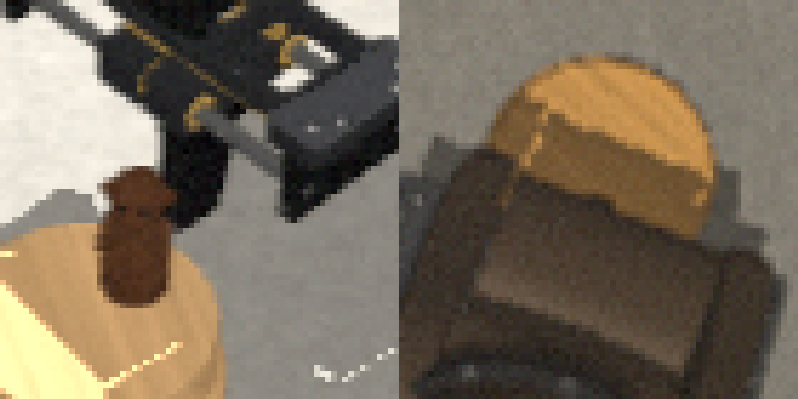

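The fingertip shows at about (351.6,155), partly behind the monkey at (343,168). The reported tip height is 37.6 mm, below the plinth top, yet there is no contact. So the real tip is about 20 mm higher than reported. The gripper body already overhangs the monkey here, so I'll back off clear of everything and touch off on the bare table.

Call:
apply_moves --pt "1 0 10 0 0" --pt "1 0 12 0 0" --pt "1 0 12 0 0" --pt "1 10 0 0 0" --pt "1 10 0 0 0" --pt "1 8 0 0 0" --pt "1 5 0 0 0" --pt "1 2 0 0 0" --pt "1 0 0 0 0"

```text
t: 8.0
eef_pos: [417.3, -86.8, 13.2]
tcp_rot: [1.326, 1.57, 2.654]
ft_force: [-0.5, 0.2, -0.6]
opening: 0.003
```

```bash
cat > tip.py <<'E'
from h import *
S=cam("scene"); s=status.state(); p=s["eef_pos"]; R=Rotation.from_euler("xyz",s["tcp_rot"]).as_matrix()
u,v=proj(S,p+R[:,0]*11)[0]; g=S["pixels"].astype(int).sum(2)
m=np.zeros_like(g,bool); a,b=int(v)-30,int(v)+12; m[a:b,int(u)-10:int(u)+14]=g[a:b,int(u)-10:int(u)+14]<75
k=np.argwhere(m); y=k[:,0].max(); print(p,"lowest dark row",y,"cols",k[k[:,0]>=y-1][:,1],"pred centre",u,v)
for bias in(0,10,20,30): print(bias,proj(S,[p+R[:,0]*(11-bias)+R[:,2]*a+R[:,1]*-10 for a in(5,12)]).round(1).tolist())
E
python3 tip.py
```

```text
[417.39594159 -86.85397544  13.47161635] lowest dark row 158 cols [359 360 361 360] pred centre 360.70639140983894 161.7827597501888
0 [[359.4, 164.8], [361.3, 166.3]]
10 [[359.6, 162.1], [361.6, 163.5]]
20 [[359.9, 159.3], [361.9, 160.8]]
30 [[360.1, 156.5], [362.1, 158.0]]
```

The camera puts the real tip about 20–24 mm above the reported one. I'll step down gently.

Call:
apply_moves --pt "1 1 0 0 0" --pt "1 1 0 0 0" --pt "1 1 0 0 0" --pt "1 1 0 0 0" --pt "1 0 0 0 0"

```text
t: 8.55
eef_pos: [417.3, -86.8, 9.5]
tcp_rot: [0.524, 1.571, 1.852]
ft_force: [-0.4, 1.0, -0.6]
opening: 0.004
```

Call:
apply_moves --pt "1 1 0 0 0" --pt "1 1 0 0 0" --pt "1 1 0 0 0" --pt "1 0 0 0 0"

```text
t: 8.95
eef_pos: [417.3, -86.8, 6.5]
tcp_rot: [0.994, 1.571, 2.322]
ft_force: [0.5, -0.8, 0.4]
opening: 0.0
```

Call:
apply_moves --pt "1 1 0 0 0" --pt "1 1 0 0 0" --pt "1 1 0 0 0" --pt "1 0 0 0 0"

```text
t: 9.35
eef_pos: [417.3, -86.8, 3.5]
tcp_rot: [1.022, 1.571, 2.35]
ft_force: [-0.3, 0.7, 0.1]
opening: 0.006
```

Call:
apply_moves --pt "1 1 0 0 0" --pt "1 1 0 0 0" --pt "1 1 0 0 0" --pt "1 0 0 0 0"

```text
t: 9.75
eef_pos: [417.3, -86.8, 0.5]
tcp_rot: [1.056, 1.571, 2.384]
ft_force: [-1.1, -0.7, 0.1]
opening: 0.008
```

Call:
apply_moves --pt "1 1 0 0 0" --pt "1 1 0 0 0" --pt "1 0 0 0 0"

```text
t: 10.05
eef_pos: [417.3, -86.8, -1.5]
tcp_rot: [0.939, 1.571, 2.267]
ft_force: [-0.1, -0.3, 1.0]
opening: 0.006
```

```bash
python3 tip.py
```

```text
[417.29055323 -86.81912011  -1.47178345] lowest dark row 162 cols [359 360 361 360] pred centre 360.3661851644756 165.78580657296501
0 [[359.0, 168.8], [361.0, 170.3]]
10 [[359.3, 166.1], [361.3, 167.6]]
20 [[359.5, 163.4], [361.5, 164.9]]
30 [[359.8, 160.6], [361.8, 162.1]]
```

Call:
apply_moves --pt "1 1 0 0 0" --pt "1 1 0 0 0" --pt "1 1 0 0 0" --pt "1 0 0 0 0"

```text
t: 10.5
eef_pos: [417.3, -86.8, -4.5]
tcp_rot: [0.968, 1.571, 2.296]
ft_force: [-0.4, 0.8, -0.2]
opening: 0.006
```

Call:
apply_moves --pt "1 1 0 0 0" --pt "1 1 0 0 0" --pt "1 0 0 0 0"

```text
t: 10.8
eef_pos: [417.3, -86.8, -6.5]
tcp_rot: [0.749, 1.571, 2.077]
ft_force: [-0.1, -0.1, 0.2]
opening: 0.006
```

Call:
apply_moves --pt "1 1 0 0 0" --pt "1 0 0 0 0"

```text
t: 11.0
eef_pos: [417.3, -86.8, -7.5]
tcp_rot: [0.882, 1.571, 2.21]
ft_force: [0.1, 0.6, 0.0]
opening: 0.008
```

Call:
apply_moves --pt "1 1 0 0 0" --pt "1 0 0 0 0"

```text
t: 11.2
eef_pos: [417.3, -86.8, -8.5]
tcp_rot: [0.898, 1.571, 2.226]
ft_force: [0.0, -0.6, -0.5]
opening: 0.003
```

Call:
apply_moves --pt "1 0.7 0 0 0" --pt "1 0 0 0 0"

```text
t: 11.4
eef_pos: [417.3, -86.8, -9.2]
tcp_rot: [0.64, 1.571, 1.968]
ft_force: [-0.1, 0.3, 0.1]
opening: 0.007
```

Call:
apply_moves --pt "1 0.7 0 0 0" --pt "1 0 0 0 0"

```text
t: 11.6
eef_pos: [417.3, -86.8, -9.9]
tcp_rot: [0.632, 1.571, 1.96]
ft_force: [0.1, -0.5, -0.4]
opening: 0.005
```

Call:
apply_moves --pt "1 0.6 0 0 0" --pt "1 0 0 0 0"

```text
t: 11.8
eef_pos: [417.3, -86.8, -10.4]
tcp_rot: [0.289, 1.571, 1.618]
ft_force: [0.4, -0.2, 0.1]
opening: 0.003
```

Call:
apply_moves --pt "1 0.6 0 0 0" --pt "1 0 0 0 0"

```text
t: 12.0
eef_pos: [417.4, -86.9, -10.7]
tcp_rot: [-1.436, 1.57, -0.108]
ft_force: [-0.6, 1.0, 7.0]
opening: 0.007
```

```bash
python3 tip.py; sed -i 's/b1=.*;b2/b1=(325,120,395,190);b2/' look.py; python3 look.py l7.png 2>/dev/null
```

```text
[417.3600336  -86.84348245 -10.73798799] lowest dark row 164 cols [358 359 360 361 359 360] pred centre 360.1153502849986 168.25250617138624
0 [[358.8, 171.2], [360.7, 172.7]]
10 [[359.0, 168.6], [361.0, 170.1]]
20 [[359.3, 165.9], [361.2, 167.4]]
30 [[359.5, 163.2], [361.5, 164.7]]
12.15 [417.3726309  -86.85072404 -10.71973784] [[0.0004, -0.9707, 0.2404], [-0.0, 0.2404, 0.9707], [-1.0, -0.0004, 0.0001]] [-1.58895176 -0.26987066  6.96767611] 0.005280623647127623
tip proj S,T [[360.11075107 168.24962838]] [[323.84225383 265.29341143]]
```

View pics/l7.png

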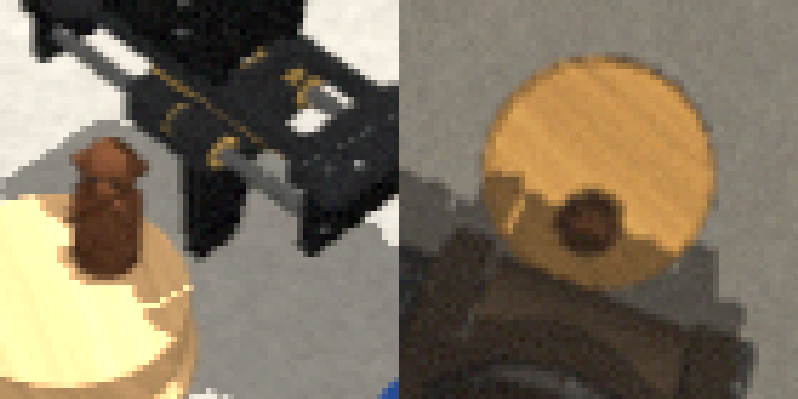

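Contact came at about 7 N with reported z = -10.7, so the true tip height is reported TCP z + 10.5 (bias about 21 mm). The top half shows the monkey undisturbed at (331,243). The scene half shows the tip on the table at about (360,164). Next I'll check that the gripper body will clear the monkey's 62 mm height when the tip is low.

Call:
apply_moves --pt "1 -5 0 0 0" --pt "1 0 0 0 0"

```text
t: 12.35
eef_pos: [417.5, -86.9, -5.5]
tcp_rot: [-1.543, 1.57, -0.215]
ft_force: [0.1, -0.8, 0.2]
opening: 0.004
```

```bash
python3 - <<'E'
from h import *
S=np.load('S.npy',allow_pickle=True).item();T=np.load('T.npy',allow_pickle=True).item()
tip=np.array([417.37,-86.85,0]);z=np.array([.2404,.9707,0]);y=np.array([-.9707,.2404,0])
uv2ab=lambda X:[((X-tip)@z).round(1),((X-tip)@y).round(1)]
# T edges: cast at several heights -> tool coords
for h in(60,80,110):
    X=cast(T,[[315.7,250.6],[349,263.8],[306,245.8],[360.4,265]],h); print("T",h,[uv2ab(x) for x in X])
# S points: carriage lower-left corner, carriage bottom edge at finger, right cap lowest, left cap lowest
for h in(50,60,70,80,90):
    X=cast(S,[[347.8,141.4],[357.3,147.2],[379.4,164.5],[332,130.3]],h); print("S",h,[uv2ab(x) for x in X])
print("finger at 0",[uv2ab(x) for x in cast(S,[[358,164],[360,165.2],[367,160.5]],0)])
g=T["pixels"].astype(int).sum(2)
for x in(310,320,330,340,350): print(x,g[240:272,x].tolist())
E
```

```text
T 60 [[np.float64(34.3), np.float64(-37.6)], [np.float64(-64.2), np.float64(-27.2)], [np.float64(63.9), np.float64(-43.2)], [np.float64(-95.5), np.float64(-32.4)]]
T 80 [[np.float64(34.3), np.float64(-38.2)], [np.float64(-62.7), np.float64(-28.0)], [np.float64(63.3), np.float64(-43.7)], [np.float64(-93.5), np.float64(-33.1)]]
T 110 [[np.float64(34.2), np.float64(-39.2)], [np.float64(-60.5), np.float64(-29.1)], [np.float64(62.5), np.float64(-44.5)], [np.float64(-90.5), np.float64(-34.1)]]
S 50 [[np.float64(-41.2), np.float64(-8.2)], [np.float64(-10.7), np.float64(-5.4)], [np.float64(66.0), np.float64(-8.4)], [np.float64(-97.6), np.float64(-9.2)]]
S 60 [[np.float64(-34.1), np.float64(-15.8)], [np.float64(-4.0), np.float64(-13.1)], [np.float64(71.8), np.float64(-16.1)], [np.float64(-89.7), np.float64(-16.8)]]
S 70 [[np.float64(-26.9), np.float64(-23.5)], [np.float64(2.8), np.float64(-20.8)], [np.float64(77.5), np.float64(-23.7)], [np.float64(-81.8), np.float64(-24.4)]]
S 80 [[np.float64(-19.8), np.float64(-31.1)], [np.float64(9.5), np.float64(-28.5)], [np.float64(83.3), np.float64(-31.4
[... 456 characters left out ...]
, 134, 133, 120, 134, 101, 93, 109, 131]
320 [253, 253, 259, 256, 261, 256, 252, 252, 268, 243, 205, 169, 133, 147, 157, 147, 159, 173, 166, 177, 145, 136, 139, 122, 132, 144, 135, 117, 110, 162, 194, 199]
330 [131, 144, 172, 172, 173, 136, 123, 103, 122, 162, 230, 246, 253, 253, 259, 174, 136, 138, 149, 160, 161, 165, 155, 117, 124, 148, 153, 126, 121, 125, 124, 104]
340 [432, 443, 446, 448, 460, 478, 383, 266, 252, 259, 264, 252, 259, 258, 222, 208, 226, 226, 239, 175, 135, 138, 163, 146, 175, 165, 175, 170, 173, 188, 170, 138]
350 [419, 410, 400, 387, 366, 373, 359, 288, 223, 213, 232, 221, 240, 212, 233, 238, 221, 212, 231, 241, 226, 199, 146, 125, 120, 128, 110, 154, 133, 127, 145, 151]
```

The finger length below the body comes out near the documented 78 mm, so the error is a pure z offset and the body clears the 62 mm monkey. I'll set the true tip 3 mm above the plinth top (reported z about 32.5) and advance until just short of the monkey.

Call:
apply_moves --pt "1 -10 0 0 0" --pt "1 -14 0 0 0" --pt "1 -10 0 0 0" --pt "1 -4 0 0 0" --pt "1 0 -10 0 0" --pt "1 0 -12 0 0" --pt "1 0 -8 0 0" --pt "1 0 -4 0 0" --pt "1 0 0 0 0"

```text
t: 13.25
eef_pos: [450.8, -95.1, 31.6]
tcp_rot: [1.22, 1.57, 2.548]
ft_force: [-0.4, -0.6, -0.7]
opening: 0.003
```

```bash
python3 look.py l8.png 2>/dev/null; python3 tip.py
```

```text
13.35 [450.01052499 -94.87407021  31.71251646] [[-0.0008, -0.9707, 0.2404], [0.0004, 0.2404, 0.9707], [-1.0, 0.0009, 0.0002]] [-1.14310291 -0.34922995 -0.467972  ] 0.0027969936801046876
tip proj S,T [[351.72646601 163.37395573]] [[327.04197789 254.77784782]]
[449.93225947 -94.865203    31.80476749] lowest dark row 159 cols [350 351 352 353 351] pred centre 351.7474020106116 163.3306271433839
0 [[350.3, 166.4], [352.3, 168.0]]
10 [[350.5, 163.6], [352.5, 165.2]]
20 [[350.7, 160.8], [352.7, 162.3]]
30 [[350.9, 157.9], [352.9, 159.5]]
```

View pics/l8.png

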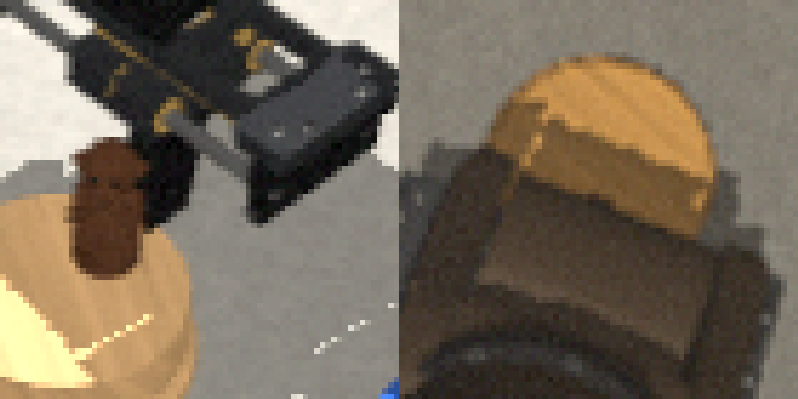

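The scene half shows the fingertip just behind the foot of the monkey (343,167). The carriage bottom is above the head, and there is no contact force. Starting the slow push.

Call:
apply_moves --pt "1 0 -1.5 0 0" --pt "1 0 -1.5 0 0" --pt "1 0 -1.5 0 0" --pt "1 0 -1.5 0 0" --pt "1 0 -1 0 0" --pt "1 0 -1 0 0" --pt "1 0 -1 0 0" --pt "1 0 -1 0 0"

```text
t: 14.2
eef_pos: [460.1, -97.4, 32.0]
tcp_rot: [0.503, 1.571, 1.831]
ft_force: [-2.0, -0.2, 0.5]
opening: -0.002
```

Call:
apply_moves --pt "1 0 -1 0 0" --pt "1 0 -1 0 0" --pt "1 0 -1 0 0" --pt "1 0 -1 0 0"

```text
t: 14.6
eef_pos: [464.0, -98.4, 32.0]
tcp_rot: [-0.093, 1.571, 1.235]
ft_force: [-1.1, -0.5, 1.5]
opening: 0.002
```

```bash
cat > mon.py <<'E'
from h import *
# scene view: monkey silhouette (brown: red clearly above blue), lower rim -> foot circle at z=40; head row for tilt
S=cam("scene"); im=S["pixels"].astype(int)[130:200,315:365]; s=im.sum(2)
m=((im[:,:,0]-im[:,:,2])>12)&(s<215)&(s>55)&(im[:,:,0]>1.45*im[:,:,2])
n,l,st,_=cv2.connectedComponentsWithStats(m.astype(np.uint8),connectivity=4); i=1+st[1:,4].argmax(); print(st[i]+[315,130,0,0,0])
k=np.argwhere(l==i)+[130,315]
cols=range(st[i][0]+315+3,st[i][0]+315+st[i][2]-3); low=[(x,k[k[:,1]==x][:,0].max()+.5) for x in cols]
print("S monkey",circ(cast(S,low,40),15)); x=status.state(); print(x["t"],x["eef_pos"],x["ft_force"])
E
python3 mon.py
```

```text
[334 146  14  25 275]
S monkey (array([ 487.76115921, -103.78293943,   15.        ]), np.float64(0.5347794937872952))
14.65 [464.18676834 -98.45594134  32.01053882] [-1.2292221   0.06838578  0.15226601]
```

It slides with a push of about 1 N and has moved 8.5 mm, upright. About 18.7 mm remain along the push and almost nothing sideways. I'll push another 16 mm, then check.

Call:
apply_moves --pt "1 0 -1 0 0" --pt "1 0 -1 0 0" --pt "1 0 -1 0 0" --pt "1 0 -1 0 0" --pt "1 0 -1 0 0" --pt "1 0 -1 0 0" --pt "1 0 -1 0 0" --pt "1 0 -1 0 0"

```text
t: 15.45
eef_pos: [471.8, -100.3, 32.0]
tcp_rot: [-0.095, 1.571, 1.233]
ft_force: [-1.4, 0.5, 0.6]
opening: 0.003
```

```bash
python3 mon.py
```

```text
[332 148  14  25 282]
S monkey (array([ 495.40145367, -105.21429227,   15.        ]), np.float64(0.9107417557387865))
15.5 [ 471.93870069 -100.39693756   31.99660482] [-1.09637377  0.5806258   0.07295136]
```

Call:
apply_moves --pt "1 0 -1 0 0" --pt "1 0 -1 0 0" --pt "1 0 -1 0 0" --pt "1 0 -1 0 0" --pt "1 0 -1 0 0" --pt "1 0 -1 0 0" --pt "1 0 -1 0 0"

```text
t: 16.2
eef_pos: [478.6, -102.0, 32.0]
tcp_rot: [0.609, 1.571, 1.937]
ft_force: [-2.2, 0.2, 0.5]
opening: 0.005
```

```bash
python3 mon.py
```

```text
[330 149  14  25 284]
S monkey (array([ 501.94665533, -107.38522941,   15.        ]), np.float64(0.5086912280403875))
16.25 [ 478.748271   -102.06015523   32.04275879] [-0.68007668  1.08063316  0.1197296 ]
```

About 4 mm short by the scene camera. I'll draw straight back and measure with the unobstructed top view.

Call:
apply_moves --pt "1 0 1 0 0" --pt "1 0 3 0 0" --pt "1 0 10 0 0" --pt "1 0 15 0 0" --pt "1 0 15 0 0" --pt "1 0 8 0 0" --pt "1 0 0 0 0"

```text
t: 16.95
eef_pos: [427.0, -89.2, 32.1]
tcp_rot: [1.327, 1.57, 2.654]
ft_force: [-0.5, -0.3, -0.4]
opening: 0.006
```

```bash
cat > fin.py <<'E'
from h import *
T0=np.load("top0.npy",allow_pickle=True).item()
def mk(c,box):
    im=c["pixels"].astype(int)[box[1]:box[3],box[0]:box[2]]; s=im.sum(2)
    w=np.clip((300-s)/170.,0,1) if c is T0 else np.clip((230-s)/100.,0,1)
    n,l,st,_=cv2.connectedComponentsWithStats((w>.4).astype(np.uint8)); i=1+st[1:,4].argmax()
    k=np.argwhere(l==i)[:,::-1]+box[:2]; hull=cv2.convexHull(k.astype(np.int32)); return st[i]+[box[0],box[1],0,0,0],np.array(cv2.minEnclosingCircle(hull)[0]),k.mean(0)
T=cam("top")
for c,b in((T0,(320,232,342,256)),(T,(320,222,342,248))):
    st,e,m=mk(c,b); print(st,e,m,"pos z60",cast(c,[e,m],60).round(1).tolist())
k=biggest(np.logical_or(*masks(T0,(298,200,368,270))));k=cv2.convexHull(k)[:,0];print("centre",circ(cast(T0,k,4),60))
cv2.imwrite("pics/fin.png",np.hstack([cv2.resize(c["pixels"][y:y+70,x:x+70,::-1],None,fx=5.7,fy=5.7,interpolation=cv2.INTER_NEAREST) for c,x,y in((cam("scene"),300,135),(T,298,205))]))
E
python3 fin.py; python3 mon.py
```

```text
[325 238  12  12  94] [330.57461548 243.41044617] [330.76595745 243.34042553] pos z60 [[483.1, -103.3, 60.0], [483.3, -103.8, 60.0]]
[327 231  11  11  86] [332.56668091 235.41999817] [332.43023256 235.56976744] pos z60 [[505.4, -108.3, 60.0], [505.0, -107.9, 60.0]]
centre (array([ 507.75481464, -109.51697693,   60.        ]), np.float64(0.32373860671212024))
[330 149  14  25 287]
S monkey (array([ 503.06525651, -108.41538225,   15.        ]), np.float64(0.494991950601269))
17.1 [428.65176458 -89.7481058   32.12046645] [-1.0922273   0.02147024  0.61005978]
```

View pics/fin.png

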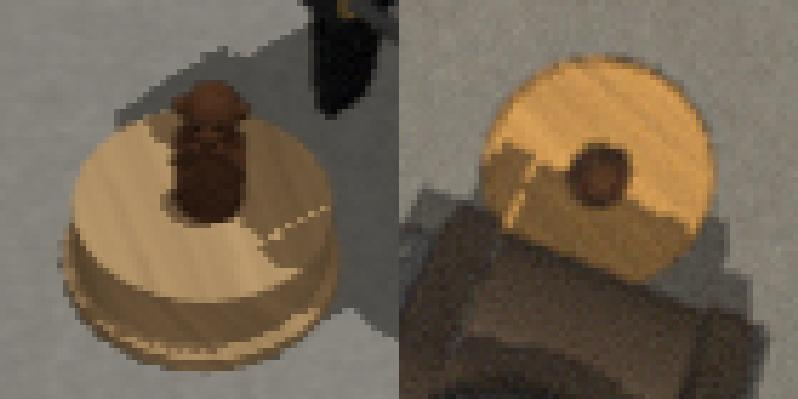

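Top view: monkey at (332.5,235.5), about 2.8 mm short of the centre, upright and at rest. That is already within tolerance, but one more 2.5 mm nudge along the same line will centre it.

Call:
apply_moves --pt "1 0 -10 0 0" --pt "1 0 -12 0 0" --pt "1 0 -12 0 0" --pt "1 0 -8 0 0" --pt "1 0 -3 0 0" --pt "1 0 -1 0 0" --pt "1 0 0 0 0"

```text
t: 17.8
eef_pos: [472.5, -100.5, 31.9]
tcp_rot: [1.241, 1.57, 2.569]
ft_force: [-0.3, 0.6, 1.3]
opening: 0.008
```

Call:
apply_moves --pt "1 0 -1 0 0" --pt "1 0 -1 0 0" --pt "1 0 -1 0 0" --pt "1 0 -1 0 0" --pt "1 0 -1 0 0" --pt "1 0 -1 0 0" --pt "1 0 -1 0 0" --pt "1 0 -1 0 0" --pt "1 0 -0.5 0 0" --pt "1 0 0 0 0"

```text
t: 18.8
eef_pos: [480.9, -102.6, 32.0]
tcp_rot: [0.561, 1.571, 1.889]
ft_force: [0.6, 0.5, 0.3]
opening: 0.003
```

```bash
python3 mon.py
```

```text
[329 150  14  25 283]
S monkey (array([ 505.39662611, -107.99954238,   15.        ]), np.float64(0.7236162838035753))
18.85 [ 480.90947317 -102.58043701   31.993036  ] [-1.95064153  0.66395658  0.02441775]
```

Call:
apply_moves --pt "1 0 1 0 0" --pt "1 0 3 0 0" --pt "1 0 10 0 0" --pt "1 0 15 0 0" --pt "1 0 15 0 0" --pt "1 0 12 0 0" --pt "1 -10 4 0 0" --pt "1 -20 0 0 0" --pt "1 0 0 0 0" --pt "1 0 0 0 0"

```text
t: 19.85
eef_pos: [423.1, -88.4, 62.5]
tcp_rot: [-1.639, 1.569, -0.311]
ft_force: [0.1, -0.0, -0.2]
opening: 0.005
```

```bash
python3 fin.py; python3 mon.py
```

```text
[325 238  12  12  94] [330.57461548 243.41044617] [330.76595745 243.34042553] pos z60 [[483.1, -103.3, 60.0], [483.3, -103.8, 60.0]]
[328 230  11  11  90] [332.94232178 234.57691956] [332.82222222 234.74444444] pos z60 [[507.8, -109.3, 60.0], [507.3, -109.0, 60.0]]
centre (array([ 507.75481464, -109.51697693,   60.        ]), np.float64(0.32373860671212024))
[329 150  14  25 283]
S monkey (array([ 505.39662611, -107.99954238,   15.        ]), np.float64(0.7236162838035753))
20.0 [422.58036048 -88.13745399  61.63208217] [ 0.64455715 -0.78202163 -0.99708128]
```

View pics/fin.png

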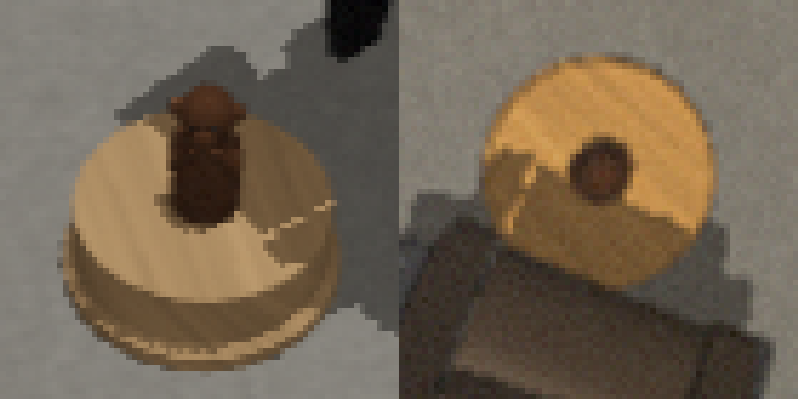

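The monkey stands upright at top-view pixel (332.9,234.7), within about 1 mm of the plinth centre in both views. The hand is clear and touching nothing, so I'll hand in.

```bash
python3 -c "
from h import *
print(env.job_done())"
```

```text
the job is handed in; nothing more can be done
None
```

The carved monkey now stands upright about 0.5–1 mm from the centre of the small light plinth, and I handed the job in at about t = 20 s. I moved it with two slow pushes at the foot with the fingers shut, the first about 23 mm and the second about 2 mm. Push forces stayed around 1–2 N, close to the sensor noise. I then drew the hand straight back and up.

**Last checks:**

| Camera | Monkey (mm) | Plinth centre (mm) |
|---|---|---|
| Top | (507.5, -109.2) | (507.8, -109.5) |
| Scene | (505.4, -108.0) | (505.8, -108.9) |

The two cameras differ by about 2 mm in absolute position, which is within the calibration, but each shows the same small offset. The monkey looked upright and at rest, and the wrist force was at noise level with nothing touched. I did not measure the bystanders again. The hand's only contact besides the monkey was the bare table.

**A reading that disagreed:** the true fingertip was about 21 mm higher than the reported TCP height and the 11 mm tip length imply. The scene camera first showed this. A gentle touch on the bare table (7 N) confirmed it, and I used that correction to keep the pushes on the foot.

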